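Unclip the saucepan's handle and put the lid on for the cupboard

TASK

Get the saucepan ready for the cupboard. Squeeze in the two red release buttons on its detachable handle and keep them squeezed while you draw the handle straight out of its socket, without dragging or tipping the pan, then set the handle down in the white tray. Put the lid on the pan so that it sits fully home; drop neither handle nor lid, and leave the other things on the worktop as they are.

Things in the scene. Friction and masses are not known exactly. Their poses are not given: they have to be found in the camera images.
- saucepan: Round steel saucepan, loose, about 0.8 kg, 65 mm high, 160 mm across (163 at the rim), wall 3 mm, 154 mm inside. Origin: centre of its underside, z up. On its own +x side a dark steel handle socket, 28 mm wide and 19 mm high, ends 116 mm from the pan's axis, its middle 45 mm above the worktop; a small wire grip on the -x side reaches 97 mm from the axis.
- socket_mouth (a point): Centre of the mouth of the saucepan's handle socket; the handle comes out along +x of this frame (the pan's own +x, level).
- pan_handle: Black detachable handle, loose, about 0.13 kg, clipped in the pan's socket. Origin: on its axis at the shoulder that meets the socket mouth; +x runs out along the grip, z up. From the shoulder a latch block 24 x 24 mm, 46 mm long, then a grip 22 x 21 mm to 95 mm and a steel loop to 108 mm; behind it a steel tongue 19 x 12 mm, 32 mm long, inside the socket. Clipped, it has about 2 degrees and 1 mm of play.
- handle_buttons (a point): Point on the handle's axis midway between the two red buttons, 24 mm out from the shoulder; x out along the grip, y towards the left button. The buttons (28 mm long, 15 mm high, centred on the axis) stand 5 mm proud of the block's sides: 34 mm across when out, 24 mm squeezed in. Pinch here along y to press both and hold the handle.
- handle_mid (a point): Point on the handle's axis at the middle of its whole length (38 mm out from the shoulder).
- handle_tip (a point): Point on the handle's axis at the far end of its hanging loop (106 mm out from the shoulder).
- tongue_tip (a point): Point on the handle's axis at the inner end of its steel tongue (31 mm behind the shoulder).
- release_left (a joint): Travel of the red button on the handle's +y side, m: 0 = sprung out, 0.005 = fully in; about 2 N to start, 6 N fully in. Each button carries a hook in a window of the socket. Only with both in by more than 3.5 mm does the handle slide out, 35 mm straight along +x; pulled otherwise, it drags the pan along.
- release_right (a joint): Travel of the red button on the handle's -y side, m: 0 = out, 0.005 = fully squeezed in; same spring.
- pan_lid: Round steel lid, loose, about 0.22 kg, right way up. Origin: centre of its underside, z up. Flange 170 mm across, its underside 8 mm above the origin; below it a plug 147 mm across (tapering to 140) that goes inside the pan. With the flange on the pan's rim the lid's origin is 57 mm above the pan's underside. Black knob in the middle, 31 mm across, 28 to 42 mm above the origin, on a thinner neck.
- lid_knob (a point): Centre of the lid's knob, at the height to grip it (34 mm above the lid's origin, on its axis).
- tray: Shallow white enamel tray with a blue rim, fixed to the worktop, 200 mm long (its own x) by 126 mm wide (its own y) and 25 mm high over the rim; inside 192 x 118 mm, floor 4 mm above the worktop. Origin: centre of its underside. The handle is to lie on its floor.
- salt_shaker: Loose glass salt shaker, 44 mm in diameter, 90 mm high, origin at the centre of its underside. Leave it alone.
- pepper_mill: Loose dark wooden pepper mill, 58 mm in diameter, 150 mm high, origin at the centre of its underside. Leave it alone.
- jam_jar: Loose jam jar, 58 x 62 mm, 99 mm high, origin at the centre of its underside. Leave it alone.

How it is judged:
By the outcome, as a careful person would: the job done as asked, in the order asked, and still so for the second after the job is handed in, with the robot touching nothing.
It also fails if it takes over 56 s, if anything falls off the work surface, if the arm or the gripper's body presses on something with over 40 N, if the wrist force passes 120 N, or if a joint passes its speed limit or range.

ROBOT

A 6-joint arm with a two-finger parallel gripper is mounted at the origin on a cart in front of the work surface, level with it; the furniture and walls round the work are solid. World frame = base frame: x ahead of the robot, y to its left, z up, the work surface at z = 0. Lengths are in mm, angles in rad, forces in N, time in s.
With the tool pointing down it reaches from about 350 to 775 mm from the base axis. Payload 7.3 kg.
Tool frame: the origin (TCP) lies at the very end of the fingers, on their centre line; the grasp point (between the pads) lies 19 mm behind it; x points along the fingers, y is the direction in which the jaws open and shut, and the axes are right-handed (so a half turn about x gives the same grasp; the last joint's range is limited). The gripper opens to 92 mm and grips with 3 to 60 N. Pads are 19 mm wide; open, the fingers measure 130 mm over their backs; the gripper's body (75 mm by 190 mm) begins 47 mm behind the grasp point.
Start: joints at [1.168, 0.342, 1.524, -0, 1.275, -0.146], TCP at [133.327, 507.808, 226.741] pointing down, gripper open.
Joint ranges: [-2.53, 2.53], [-0.77, 2.02], [0.04, 2.7], [-1, 4.14], [0.28, 2.66], [-3.11, 3.11]. Speed limits (rad/s): [2.57, 2.57, 3.14, 3.14, 3.14, 3.14].

INTERFACE

Orientations are given as [roll, pitch, yaw] about the fixed x, y, z axes, in that order (R = Rz(yaw) Ry(pitch) Rx(roll)).
In Python, from plant import sensors, capture, bot gives the robot as it stands.
- The arm moves only by the shell command python3 -m crank 'ROWS' [OPENING]. ROWS is JSON, a list of rows, each an object of numbers: "dx", "dy", "dz": the shift along the tool's x, y, z in cm; "spin": the turn about the tool's x in rad. A call has 1 to 20 rows; each row is the pose to reach, as a shift and turn from the pose commanded when the call began, along the tool's axes at that moment; what a row does not reach only later rows make up. A row lasts 1/12 s, in which the tool goes at most 41.7 mm and 7.16 degrees, less where a joint would pass 70% of its speed; a pose out of reach is approached as far as the arm can. A call with a gripper value outside its range is refused whole. OPENING is the opening in per cent of the stroke, from 0 (shut) to 100 (fully open), set as the call begins (- or left out, the last holds). The fingers move at their own pace and stop on an object; the grip force is fixed at half the most. Time passes only in rows, so rows that repeat a pose let the fingers close. It gives the time, the measured TCP pose, the force and the opening at its end, in the units of the state.
- sensors.get_obs(): the state, without advancing time (a new reading comes with each control period).
- capture(name): name is "scene" or "top"; returns a dict with "frame" (480x640x3 uint8, blue, green, red), "vfov" (degrees; the focal length in pixels is half the picture's height over the tangent of half this angle, whatever the lens; pixels are square), "cx", "cy" (the principal point, pixels), "view" (4x4, takes a point from world to camera coordinates). Camera axes: x right, y down, z forward; pixel columns grow to the right and rows downward; lengths in mm; the calibration is good to about 2 mm. A picture is of the moment at which its call begins. There is no depth.
- bot.close_job(): hands the job in, once; it reports no verdict.
The state is a dict: "time": time; "joint_positions": joint angles; "dq": joint speeds; "tau": joint torques, N m; "tool_pos": TCP position; "tcp_rot": TCP orientation; "contact_force": force on the tool from outside, world axes, zero at the start; "moment": the same for the moment, N m; "grip_width": finger opening in mm.
Only numpy, scipy, OpenCV 4.12 (cv2) and the standard library are available. Lean on these libraries where they do the work, as an engineer would, in place of code of your own. Each camera call takes 0.05 s, during which the arm holds its last target.

## Working session

There is one attempt and no reset: what is moved stays moved. The work goes in short steps, Python scripts to look and compute and a shell command to move; the robot and the scene stay as the last step left them, time stands still between calls to the robot, and variables do not carry over. Pictures are saved under pics/ and viewed, and the job is handed in when it is done.

```bash
ls; mkdir -p pics; python3 - <<'E'
from plant import sensors,capture,bot
import cv2,numpy as np
for n in("scene","top"):
    c=capture(n); cv2.imwrite(f"pics/{n}0.png",c["frame"]); print(n,c["vfov"],c["cx"],c["cy"]); print(np.round(c["view"],4).tolist())
print(sensors.get_obs())
E
```

```text
pics
scene 43.55577197355274 320.72522806638887 246.6120407395243
[[-0.5363, -0.844, 0.0115, 278.0585], [-0.7513, 0.4711, -0.4621, 481.9121], [0.3846, -0.2565, -0.8867, 1264.8043], [0.0, 0.0, 0.0, 1.0]]
top 45.53890160783924 314.74628791614947 239.8707183965535
[[0.0049, -1.0, 0.0039, -59.5361], [-0.984, -0.0055, -0.178, 598.6533], [0.178, -0.003, -0.984, 1351.6398], [0.0, 0.0, 0.0, 1.0]]
{'time': 0.1, 'joint_positions': array([ 1.16797768e+00,  3.42615075e-01,  1.52487825e+00, -8.82003773e-06,
        1.27537868e+00, -1.46007660e-01]), 'dq': array([ 2.17146882e-04, -2.97538275e-03, -1.18107548e-03,  1.23056091e-03,
        1.13114351e-03,  5.59045369e-05]), 'tau': array([ 3.03854620e-03, -4.31999052e+01, -2.44696641e+01,  7.20078265e-02,
        5.25800907e-02, -3.03354909e-05]), 'tool_pos': array([133.20010443, 507.47315788, 226.14925251]), 'tcp_rot': array([-1.71021114,  1.56951695, -1.96701955]), 'contact_force': array([-0.79986384, -0.15108688, -0.20658885]), 'moment': array([ 0.01442968, -0.05591948, -0.00415552]), 'grip_width': 92.03009464148404}
```

View pics/scene0.png

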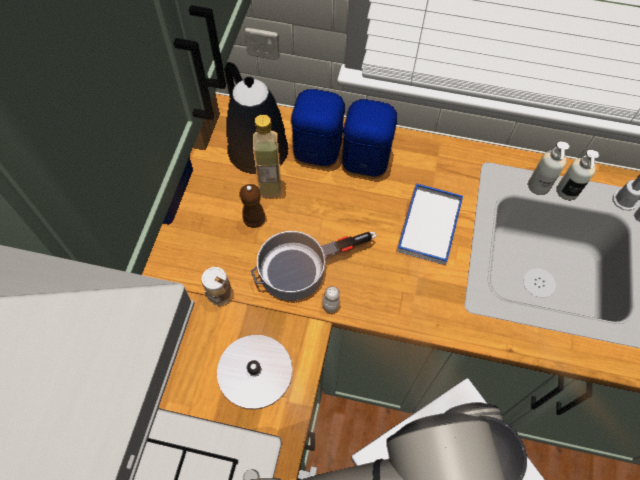

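View pics/top0.png

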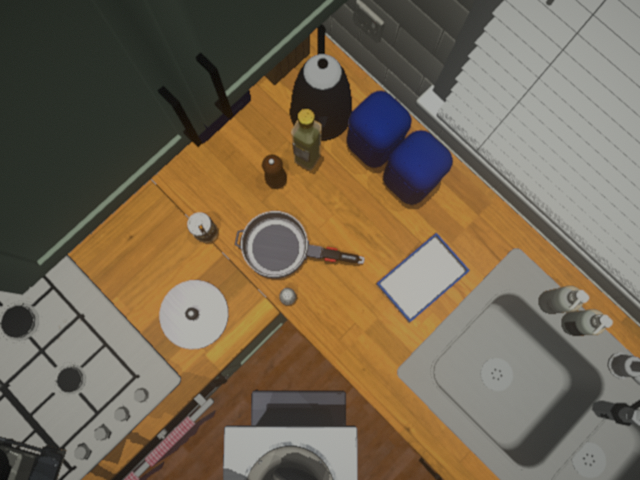

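```bash
python3 - <<'E'
import cv2
s=cv2.imread("pics/scene0.png");t=cv2.imread("pics/top0.png")
a=cv2.resize(s[170:330,190:390],(800,640))[:600];b=cv2.resize(t[190:310,175:375],None,fx=4,fy=4)
cv2.imwrite("pics/a.png",a);cv2.imwrite("pics/b.png",b)
cv2.imwrite("pics/c.png",cv2.resize(t[220:340,360:480],None,fx=4,fy=4))
E
```

```text
(no output)
```

View pics/a.png

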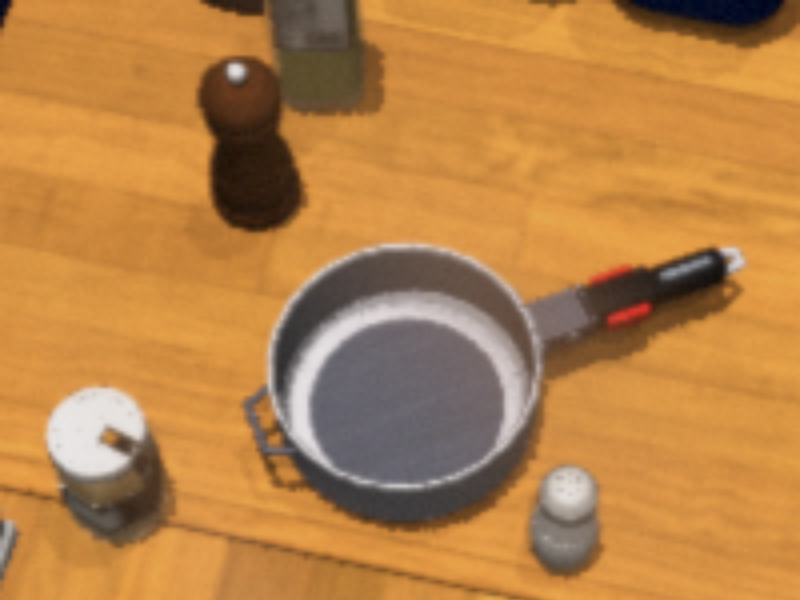

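View pics/b.png

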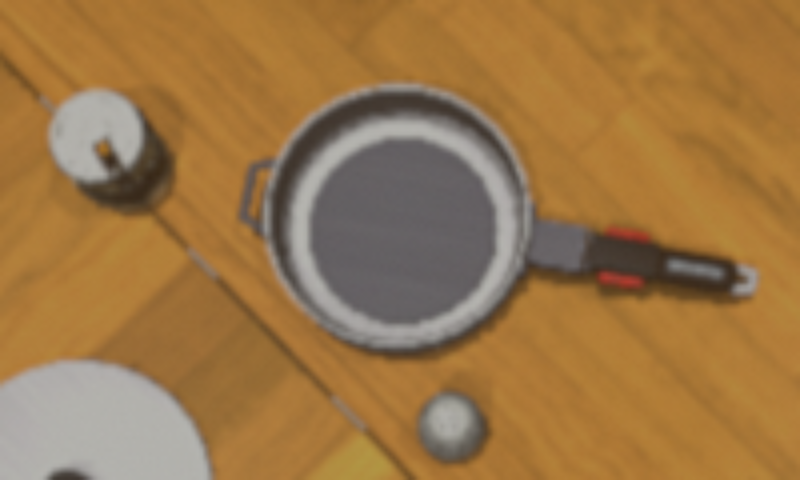

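```bash
cat > h.py <<'E'
import cv2,numpy as np
from plant import sensors,capture,bot
class Cam:
    def __init__(s,c):
        s.im=c["frame"];s.f=240/np.tan(np.radians(c["vfov"])/2);s.c=np.array([c["cx"],c["cy"]]);V=np.array(c["view"]);s.R=V[:3,:3];s.t=V[:3,3];s.C=-s.R.T@s.t
    def ray(s,p):
        p=np.atleast_2d(np.asarray(p,float));d=np.c_[(p-s.c)/s.f,np.ones(len(p))]@s.R;return d
    def onz(s,p,z):
        d=s.ray(p);return s.C+d*((z-s.C[2])/d[:,2])[:,None]
    def proj(s,P):
        q=np.atleast_2d(P)@s.R.T+s.t;return q[:,:2]/q[:,2:]*s.f+s.c
def tri(c1,p1,c2,p2):
    d1=c1.ray(p1)[0];d2=c2.ray(p2)[0];A=np.c_[d1,-d2];x=np.linalg.lstsq(A,c2.C-c1.C,rcond=None)[0]
    a=c1.C+x[0]*d1;b=c2.C+x[1]*d2;return (a+b)/2,np.linalg.norm(a-b)
def circ(P):
    A=np.c_[2*P[:,:2],np.ones(len(P))];x=np.linalg.lstsq(A,(P[:,:2]**2).sum(1),rcond=None)[0]
    return x[:2],np.sqrt(x[2]+x[0]**2+x[1]**2)
def blobs(m,amin):
    n,l,st,ce=cv2.connectedComponentsWithStats(m.astype(np.uint8))
    return [(st[i].tolist(),np.round(ce[i],2).tolist()) for i in range(1,n) if st[i][4]>=amin]
E
python3 - <<'E'
from h import *
S=Cam(capture("scene"));T=Cam(capture("top"))
print("C",S.C.round(),T.C.round(),S.f,T.f)
for n,c in(("s",S),("t",T)):
    h=cv2.cvtColor(c.im,cv2.COLOR_BGR2HSV).astype(int)
    red=((h[...,0]<6)|(h[...,0]>174))&(h[...,1]>150)&(h[...,2]>100)
    print(n,"red",blobs(red,6))
    blue=(h[...,0]>100)&(h[...,0]<130)&(h[...,1]>110)
    print("blue",blobs(blue,60))
    gray=(h[...,1]<90)
    print("gray",[b for b in blobs(gray,80)])
    dark=h[...,2]<60
    print("dark",[b for b in blobs(dark,30)if b[0][4]<600])
E
```

```text
C [  25.  332. 1341.] [ 349.  -52. 1437.] 600.7151128198606 571.7906592114742
s red [([338, 237, 10, 4, 15], [342.47, 238.47]), ([342, 245, 11, 7, 38], [347.08, 248.03])]
blue [([292, 89, 105, 87, 6747], [342.86, 131.27]), ([181, 160, 11, 26, 134], [186.37, 172.99]), ([399, 184, 63, 77, 304], [431.67, 221.21])]
gray [([0, 0, 640, 480, 176730], [279.48, 188.95]), ([254, 133, 23, 18, 271], [264.55, 143.07]), ([258, 164, 19, 19, 300], [267.66, 173.31]), ([401, 186, 59, 73, 2921], [430.61, 222.05]), ([251, 231, 89, 69, 3947], [291.8, 264.22]), ([349, 232, 27, 13, 138], [363.53, 237.02]), ([397, 247, 51, 18, 204], [421.23, 255.88]), ([202, 267, 25, 24, 456], [213.49, 278.37]), ([323, 287, 16, 25, 332], [330.83, 298.87]), ([205, 291, 16, 13, 84], [213.21, 297.79]), ([298, 327, 342, 153, 31555], [467.27, 413.5]), ([217, 335, 76, 74, 4414], [254.13, 371.42])]
dark [([244, 77, 10, 10, 72], [248.46, 80.96]), ([561, 179, 26, 18, 261], [572.27, 188.08]), ([242, 198, 23, 29, 444], [252.75, 213.19]), ([344, 233, 27, 13, 162], [357.48, 240.3]), ([259, 249, 8, 17, 51], [261.61, 256.27]), ([248, 362,
[... 1388 characters left out ...]
.11]), ([458, 0, 23, 26, 168], [469.13, 7.09]), ([361, 40, 23, 22, 55], [370.33, 49.55]), ([318, 59, 10, 9, 71], [322.35, 63.08]), ([434, 76, 14, 24, 65], [438.37, 87.57]), ([266, 168, 20, 20, 258], [276.21, 178.72]), ([564, 321, 19, 14, 159], [571.62, 327.85]), ([612, 356, 13, 10, 51], [616.59, 360.33]), ([631, 363, 9, 4, 31], [635.55, 364.55]), ([57, 368, 24, 24, 420], [68.82, 379.45]), ([200, 373, 27, 25, 214], [213.37, 384.66]), ([298, 391, 34, 1, 34], [314.5, 391.0]), ([165, 400, 33, 36, 283], [180.03, 416.42]), ([111, 436, 52, 44, 433], [136.88, 458.71]), ([619, 457, 21, 23, 255], [632.52, 471.37]), ([420, 458, 22, 22, 99], [430.16, 469.77]), ([140, 463, 23, 17, 70], [150.83, 472.17])]
```

View pics/c.png

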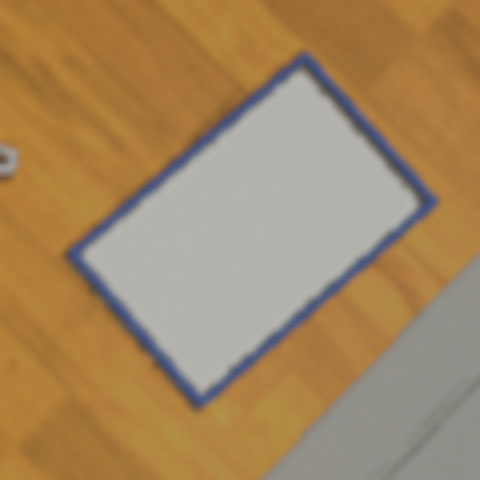

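```bash
python3 - <<'E'
from h import *
S=Cam(capture("scene"));T=Cam(capture("top"))
# tray
tc=T.onz([(435,233),(469,270.5),(409.5,322),(377,283)],25);print("tray T",tc.round(1).tolist(),tc.mean(0).round(1),np.linalg.norm(tc-np.roll(tc,1,0),axis=1).round(1))
h=cv2.cvtColor(S.im,cv2.COLOR_BGR2HSV).astype(int)
m=((h[...,0]>100)&(h[...,0]<130)&(h[...,1]>110)).astype(np.uint8);m[:180]=0;m[:,:398]=0;m[:,465:]=0;m[265:]=0
r=cv2.minAreaRect(np.argwhere(m)[:,::-1].astype(np.float32));
hull=cv2.convexHull(np.argwhere(m)[:,::-1].astype(np.float32));q=cv2.approxPolyDP(hull,6,True)[:,0];ts=S.onz(q,25);print("tray S",q.tolist(),ts.round(1).tolist(),ts.mean(0).round(1))
# red
for a,b in (((342.47,238.5),(331.5,248.5)),((347.1,248),(329.6,259.4))):print("btn",tri(S,a,T,b))
def ext(c,box,thr,rng,z,rad):
    h=cv2.cvtColor(c.im,cv2.COLOR_BGR2HSV).astype(int);x,y,w,hh=box
    m=np.zeros((480,640),np.uint8);m[y:y+hh,x:x+w]=(h[y:y+hh,x:x+w,1]<thr)
    k=max(cv2.findContours(m,cv2.RETR_EXTERNAL,cv2.CHAIN_APPROX_NONE)[0],key=cv2.contourArea)[:,0].astype(float)
    P=c.onz(k,z);ok=np.ones(len(P),bool)
    for i in range(30):
        o,R=circ(P[ok]);d=np.linalg.norm(P[:,:2]-o,axis=1)-R
        ok=abs(d)<max(1.5,4-i*.3)
    print("circ",o.round(1),R.round(1),ok.sum(),len(ok))
ext(T,(155,276,80,80),90,0,10,85);ext(S,(213,330,84,84),90,0,10,85)
ext(T,(230,205,82,75),100,0,65,81);ext(S,(245,225,84,80),100,0,65,81)
# knob
for n,c,b in(("S",S,(240,355,28,28)),("T",T,(180,300,24,28))):
    g=cv2.cvtColor(c.im,cv2.COLOR_BGR2GRAY);x,y,w,hh=b;sub=g[y:y+hh,x:x+w];mm=sub<90
    yy,xx=np.nonzero(mm);print(n,xx.min()+x,xx.max()+x,yy.min()+y,yy.max()+y,xx.mean()+x,yy.mean()+y,mm.sum(), c.onz([(xx.mean()+x,yy.mean()+y)],38))
E
python3 - <<'E'
import cv2
s=cv2.imread("pics/scene0.png");t=cv2.imread("pics/top0.png")
cv2.imwrite("pics/d.png",cv2.hconcat([cv2.resize(s[345:395,230:280],None,fx=8,fy=8,interpolation=0),cv2.resize(t[290:340,170:220],None,fx=8,fy=8,interpolation=0)]))
cv2.imwrite("pics/e.png",cv2.vconcat([cv2.resize(s[225:265,315:380],None,fx=7,fy=7,interpolation=0),cv2.resize(t[235:275,305:370],None,fx=7,fy=7,interpolation=0)]))
E
```

```text
tray T [[623.4, -359.0, 25.0], [528.9, -440.6, 25.0], [401.2, -289.4, 25.0], [496.5, -211.2, 25.0]] [ 512.5 -325.    25. ] [194.9 124.9 197.9 123.2]
tray S [[461.0, 196.0], [446.0, 260.0], [399.0, 247.0], [417.0, 184.0]] [[527.2, -436.1, 25.0], [401.4, -288.7, 25.0], [491.8, -212.1, 25.0], [617.7, -361.3, 25.0]] [ 509.5 -324.6   25. ]
btn (array([577.86146655, -98.66916519,  46.60037677]), np.float64(2.667201144294344))
btn (array([550.78286887, -94.16514271,  45.04862056]), np.float64(3.0581448855371476))
circ [419.3 243. ] 84.4 192 195
circ [416.2 242.7] 84.1 211 211
circ [586.9  42.5] 81.7 141 200
circ [576.8  47.9] 88.8 89 215
S 247 260 361 374 253.41592920353983 367.9380530973451 113 [[413.71698973 243.38599383  38.        ]]
T 186 198 308 319 192.04494382022472 313.59550561797755 89 [[418.28414975 240.51870147  38.        ]]
```

View pics/d.png

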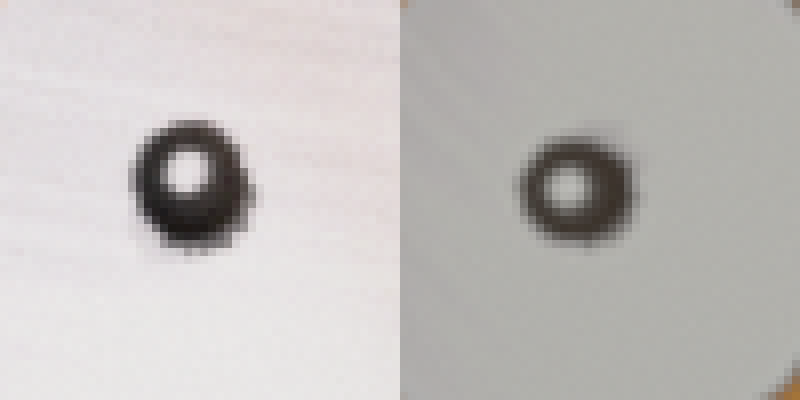

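View pics/e.png

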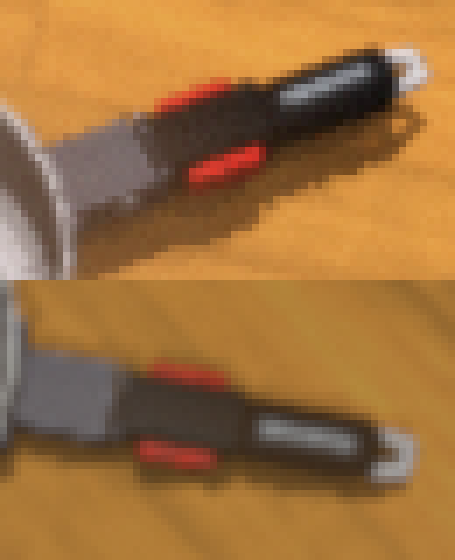

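```bash
python3 - <<'E'
from h import *
from scipy.spatial.transform import Rotation as Ro
S=Cam(capture("scene"));T=Cam(capture("top"))
tip=[(315+420/7,225+69/7)],[(305+412/7,235+(457-280)/7)]
print("tip",tri(S,tip[0],T,tip[1]),T.onz(tip[1],45),S.onz(tip[0],45))
print("btns z45 T",T.onz([(331.5,248.2),(329.6,259.6)],45).mean(0),"S",S.onz([(342.5,238.6),(347.1,248)],45).mean(0))
print("socket/shoulder mid T",T.onz([(305+118/7,235+(402-280)/7)],50))
print("salt T",T.onz([(288,296)],80),"S",S.onz([(331.5,294)],85))
print("jar",T.onz([(199,223.5)],99),S.onz([(214,277)],99))
print("mill",T.onz([(272,162)],140),S.onz([(249,190)],145))
print("bottle",T.onz([(306,117)],200),S.onz([(264,122)],200))
o=sensors.get_obs();R=Ro.from_euler("xyz",o["tcp_rot"]).as_matrix();print(R.round(4),o["tool_pos"],o["time"])
print("gripper px",S.proj([133.3,507.8,226.7]),T.proj([133.3,507.8,226.7]))
E
```

```text
tip (array([ 551.90498102, -179.92622602,   26.42684738]), np.float64(2.626271448066028)) [[ 550.22506563 -177.41101874   45.        ]] [[ 543.44594812 -173.50550645   45.        ]]
btns z45 T [565.68368759 -95.51633813  45.        ] S [563.40285985 -97.53296002  45.        ]
socket/shoulder mid T [[568.41625827 -74.01185793  50.        ]]
salt T [[458.74201723   6.38961047  80.        ]] S [[454.38563555  12.9777061   85.        ]]
jar [[628.96324104 220.36144748  99.        ]] [[626.42500764 219.41899881  99.        ]]
mill [[769.74129239  45.77111843 140.        ]] [[760.3672967  48.6460685 145.       ]]
bottle [[857.95961428 -34.5403861  200.        ]] [[876.39636404 -63.47837913 200.        ]]
[[-1.000e-04  2.540e-01  9.672e-01]
 [-1.000e-04  9.672e-01 -2.540e-01]
 [-1.000e+00 -1.000e-04 -1.000e-04]] [133.28161783 507.76663219 226.63012653] 0.4
gripper px [[186.90420051 561.4977858 ]] [[ 33.62257056 450.70952615]]
```

```bash
python3 -m crank '[{"dy":-2,"dz":2.4,"spin":0.06},{"dy":-5,"dz":6,"spin":0.16},{"dy":-8,"dz":9.6,"spin":0.28},{"dy":-11,"dz":13.2,"spin":0.38},{"dy":-14,"dz":16.8,"spin":0.48},{"dy":-17,"dz":20.4,"spin":0.58},{"dy":-20,"dz":24,"spin":0.68},{"dy":-23,"dz":27.6,"spin":0.78},{"dy":-26,"dz":31.2,"spin":0.88},{"dy":-29,"dz":34.8,"spin":0.98},{"dx":1,"dy":-32,"dz":38.4,"spin":1.08},{"dx":2,"dy":-35,"dz":42,"spin":1.18},{"dx":3,"dy":-38,"dz":45.6,"spin":1.28},{"dx":4,"dy":-41,"dz":49.2,"spin":1.38},{"dx":5,"dy":-44,"dz":52.8,"spin":1.44},{"dx":6,"dy":-46,"dz":55,"spin":1.477},{"dx":7,"dy":-47.5,"dz":57.06,"spin":1.477},{"dx":7.5,"dy":-47.5,"dz":57.06,"spin":1.477},{"dx":7.5,"dy":-47.5,"dz":57.06,"spin":1.477},{"dx":7.5,"dy":-47.5,"dz":57.06,"spin":1.477}]' 65
python3 - <<'E'
from h import *
from scipy.spatial.transform import Rotation as Ro
for n in("scene","top"):
    c=Cam(capture(n));p=c.proj([565,-96,150])[0];cv2.imwrite(f"pics/{n}1.png",c.im);x,y=int(p[0]),int(p[1]);print(p,x-50,y-40)
    cv2.imwrite(f"pics/{n}1c.png",cv2.resize(c.im[y-40:y+60,x-50:x+50],None,fx=6,fy=6))
o=sensors.get_obs();print(o["tool_pos"],Ro.from_euler("xyz",o["tcp_rot"]).as_matrix().round(4),o["grip_width"],o["time"],o["contact_force"])
E
```

```text
[346.00547253 221.62795319] 296 181
[332.19609555 247.10772897] 282 207
[133.32304172 507.79468048 226.69868456] [[-0.      0.254   0.9672]
 [ 0.      0.9672 -0.254 ]
 [-1.      0.     -0.    ]] 91.9943304407394 0.5 [-1.05881074 -0.19907102  0.23671766]invalid input at $[0]: expected keys dx, dy, dz, spin
```

View pics/scene1.png

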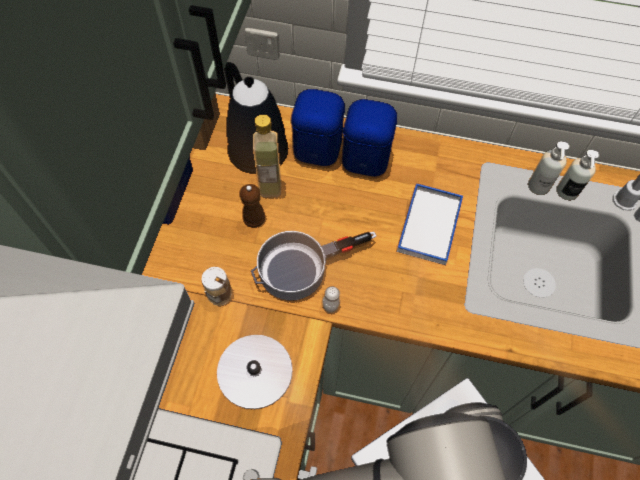

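View pics/top1.png

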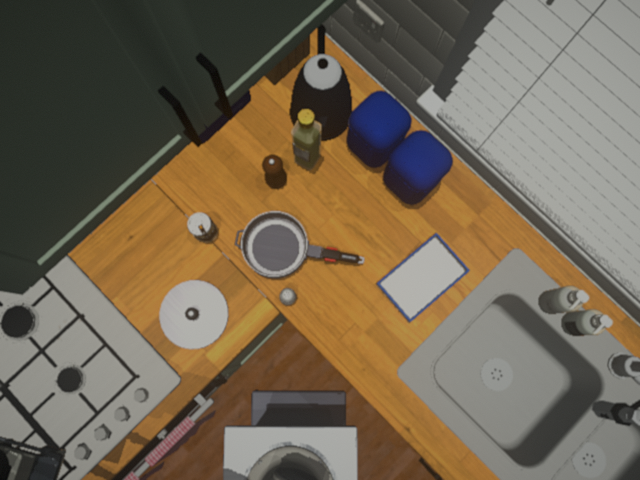

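```bash
python3 -m crank '[{"dx":0,"dy":-2,"dz":2.4,"spin":0.06},{"dx":0,"dy":-5,"dz":6,"spin":0.16},{"dx":0,"dy":-8,"dz":9.6,"spin":0.28},{"dx":0,"dy":-11,"dz":13.2,"spin":0.38},{"dx":0,"dy":-14,"dz":16.8,"spin":0.48},{"dx":0,"dy":-17,"dz":20.4,"spin":0.58},{"dx":0,"dy":-20,"dz":24,"spin":0.68},{"dx":0,"dy":-23,"dz":27.6,"spin":0.78},{"dx":0,"dy":-26,"dz":31.2,"spin":0.88},{"dx":0,"dy":-29,"dz":34.8,"spin":0.98},{"dx":1,"dy":-32,"dz":38.4,"spin":1.08},{"dx":2,"dy":-35,"dz":42,"spin":1.18},{"dx":3,"dy":-38,"dz":45.6,"spin":1.28},{"dx":4,"dy":-41,"dz":49.2,"spin":1.38},{"dx":5,"dy":-44,"dz":52.8,"spin":1.44},{"dx":6,"dy":-46,"dz":55,"spin":1.477},{"dx":7,"dy":-47.5,"dz":57.06,"spin":1.477},{"dx":7.5,"dy":-47.5,"dz":57.06,"spin":1.477},{"dx":7.5,"dy":-47.5,"dz":57.06,"spin":1.477},{"dx":7.5,"dy":-47.5,"dz":57.06,"spin":1.477}]' 65
cat > look.py <<'E'
import sys
from h import *
from scipy.spatial.transform import Rotation as Ro
tag=sys.argv[1]
o=sensors.get_obs()
for n in("scene","top"):
    c=Cam(capture(n));p=c.proj(o["tool_pos"])[0];cv2.imwrite(f"pics/{n}{tag}.png",c.im);x,y=int(p[0]),int(p[1]);x=min(max(x,50),590);y=min(max(y,50),430);print(n,"tcp px",p.round(1),"crop",x-50,y-50)
    cv2.imwrite(f"pics/{n}{tag}c.png",cv2.resize(c.im[y-50:y+50,x-50:x+50],None,fx=6,fy=6))
print(o["tool_pos"].round(2),Ro.from_euler("xyz",o["tcp_rot"]).as_matrix().round(4).tolist(),o["grip_width"],o["time"],o["contact_force"])
E
python3 look.py 2
```

```text
time: 2.17
tool_pos: [565.0, -99.0, 149.6]
tcp_rot: [-1.611, 1.568, 2.935]
contact_force: [-0.4, 0.6, -0.1]
grip_width: 59.0
scene tcp px [347.1 221.1] crop 297 171
top tcp px [333.5 247.1] crop 283 197
[564.98 -98.99 149.63] [[-0.0023, 0.9862, -0.1655], [0.0005, -0.1655, -0.9862], [-1.0, -0.0024, -0.0001]] 58.96165907754844 2.1667 [-0.42092487  0.60876429 -0.0982953 ]
```

View pics/scene2c.png

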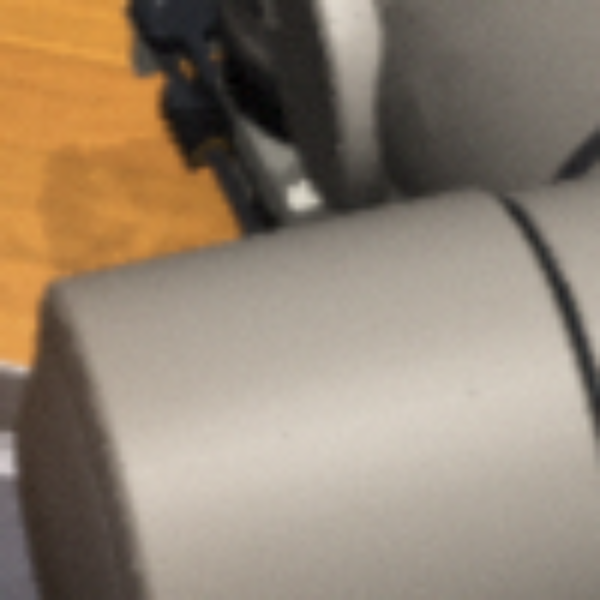

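View pics/top2c.png

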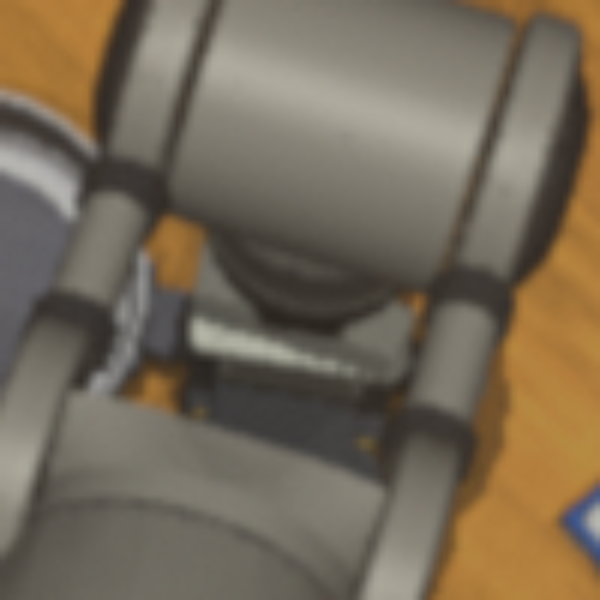

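```bash
python3 -m crank '[{"dx":2,"dy":0,"dz":0,"spin":0},{"dx":4,"dy":0,"dz":0,"spin":0},{"dx":5,"dy":0,"dz":0,"spin":0},{"dx":5,"dy":0,"dz":0,"spin":0},{"dx":5,"dy":0,"dz":0,"spin":0},{"dx":5,"dy":0,"dz":0,"spin":0}]'
python3 - <<'E'
from h import *
from scipy.spatial.transform import Rotation as Ro
o=sensors.get_obs();R=Ro.from_euler("xyz",o["tcp_rot"]).as_matrix();print(R.round(4),o["tool_pos"],(R.T@(np.array([564.4,-96.5,36])-o["tool_pos"])).round(2),o["contact_force"])
E
```

```text
time: 2.77
tool_pos: [565.2, -96.1, 103.2]
tcp_rot: [1.502, 1.569, -0.231]
contact_force: [0.1, -0.0, -0.4]
grip_width: 60.2
[[ 2.100e-03  9.869e-01 -1.614e-01]
 [-5.000e-04 -1.614e-01 -9.869e-01]
 [-1.000e+00  2.200e-03  1.000e-04]] [565.19095    -96.0884849  103.19874583] [67.2  -0.86  0.52] [ 0.10982428 -0.01231499 -0.42098848]
```

```bash
python3 -m crank '[{"dx":1.5,"dy":0,"dz":0,"spin":0},{"dx":3,"dy":0,"dz":0,"spin":0},{"dx":4.5,"dy":0,"dz":0,"spin":0},{"dx":5.7,"dy":0,"dz":0,"spin":0},{"dx":6.4,"dy":0,"dz":0,"spin":0},{"dx":6.57,"dy":0,"dz":0,"spin":0},{"dx":6.57,"dy":0,"dz":0,"spin":0},{"dx":6.57,"dy":0,"dz":0,"spin":0},{"dx":6.57,"dy":0,"dz":0,"spin":0}]'
python3 look.py 3
```

```text
time: 3.52
tool_pos: [565.3, -96.7, 37.1]
tcp_rot: [1.496, 1.569, -0.238]
contact_force: [0.3, 0.0, -0.5]
grip_width: 59.8
scene tcp px [343.9 244.4] crop 293 194
top tcp px [330.9 254.6] crop 280 204
[565.27 -96.69  37.06] [[0.0019, 0.9867, -0.1623], [-0.0005, -0.1623, -0.9867], [-1.0, 0.0019, 0.0001]] 59.81013063105544 3.5167 [ 0.30595426  0.03488824 -0.52505358]
```

View pics/top3c.png

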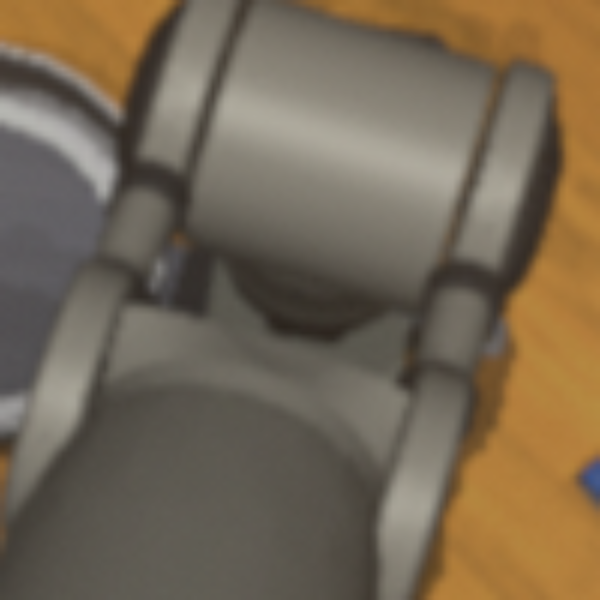

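View pics/scene3c.png

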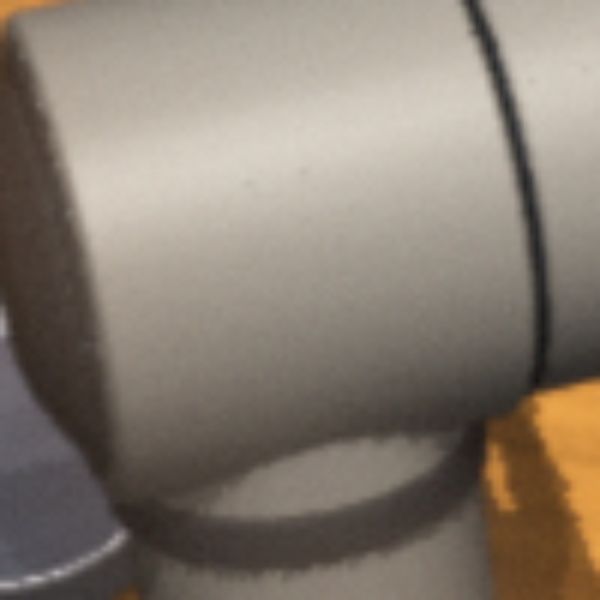

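```bash
python3 -m crank '[{"dx":0.1,"dy":-0.08,"dz":0,"spin":0},{"dx":0.1,"dy":-0.08,"dz":0,"spin":0},{"dx":0.1,"dy":-0.08,"dz":0,"spin":0},{"dx":0.1,"dy":-0.08,"dz":0,"spin":0},{"dx":0.1,"dy":-0.08,"dz":0,"spin":0}]' 41
python3 -m crank '[{"dx":0,"dy":0,"dz":0,"spin":0},{"dx":0,"dy":0,"dz":0,"spin":0},{"dx":0,"dy":0,"dz":0,"spin":0}]' 39
python3 -m crank '[{"dx":0,"dy":0,"dz":0,"spin":0},{"dx":0,"dy":0,"dz":0,"spin":0},{"dx":0,"dy":0,"dz":0,"spin":0}]' 37
```

```text
time: 4.03
tool_pos: [563.8, -96.4, 35.0]
tcp_rot: [2.92, 1.571, 1.186]
contact_force: [-0.3, -0.0, -0.2]
grip_width: 38.2
time: 4.28
tool_pos: [563.8, -96.4, 35.0]
tcp_rot: [3.13, 1.571, 1.396]
contact_force: [-0.0, 0.0, -0.6]
grip_width: 35.7
time: 4.53
tool_pos: [563.7, -96.4, 35.0]
tcp_rot: [-2.427, 1.571, 2.122]
contact_force: [-0.3, 1.3, -0.3]
grip_width: 33.6
```

```bash
python3 -m crank '[{"dx":0,"dy":0,"dz":0,"spin":0},{"dx":0,"dy":0,"dz":0,"spin":0},{"dx":0,"dy":0,"dz":0,"spin":0}]' 35
python3 -m crank '[{"dx":0,"dy":0,"dz":0,"spin":0},{"dx":0,"dy":0,"dz":0,"spin":0},{"dx":0,"dy":0,"dz":0,"spin":0}]' 33
```

```text
time: 4.78
tool_pos: [563.8, -96.4, 35.0]
tcp_rot: [2.661, 1.571, 0.927]
contact_force: [0.5, 0.0, -0.5]
grip_width: 32.3
time: 5.03
tool_pos: [563.8, -96.4, 35.0]
tcp_rot: [-3.077, 1.571, 1.473]
contact_force: [-0.1, -0.1, 0.3]
grip_width: 30.4
```

Balanced. Close fully.

```bash
python3 -m crank '[{"dx":0,"dy":0,"dz":0,"spin":0},{"dx":0,"dy":0,"dz":0,"spin":0},{"dx":0,"dy":0,"dz":0,"spin":0},{"dx":0,"dy":0,"dz":0,"spin":0},{"dx":0,"dy":0,"dz":0,"spin":0},{"dx":0,"dy":0,"dz":0,"spin":0},{"dx":0,"dy":0,"dz":0,"spin":0}]' 0
python3 - <<'E'
from h import *
from scipy.spatial.transform import Rotation as Ro
o=sensors.get_obs();R=Ro.from_euler("xyz",o["tcp_rot"]).as_matrix();print(R.round(4),o["contact_force"],o["moment"])
E
```

```text
time: 5.62
tool_pos: [563.8, -96.4, 35.0]
tcp_rot: [-2.727, 1.571, 1.822]
contact_force: [-1.0, -1.4, 0.1]
grip_width: 23.8
[[-0.000e+00  9.867e-01 -1.623e-01]
 [ 1.000e-04 -1.623e-01 -9.867e-01]
 [-1.000e+00 -0.000e+00 -0.000e+00]] [-0.97124929 -1.35981914  0.11725744] [-0.25069184  0.07362753 -0.01828855]
```

```bash
python3 -m crank '[{"dx":0,"dy":0,"dz":0.15,"spin":0},{"dx":0,"dy":0,"dz":0.35,"spin":0},{"dx":0,"dy":0,"dz":0.6,"spin":0},{"dx":0,"dy":0,"dz":0.9,"spin":0},{"dx":0,"dy":0,"dz":1.2,"spin":0},{"dx":0,"dy":0,"dz":1.5,"spin":0}]'
python3 look.py 4
```

```text
time: 6.12
tool_pos: [561.2, -111.6, 34.9]
tcp_rot: [-2.074, 1.571, 2.475]
contact_force: [0.1, 0.0, -1.2]
grip_width: 24.0
scene tcp px [349.9 243.2] crop 299 193
top tcp px [336.9 256.3] crop 286 206
[ 561.25 -111.64   34.94] [[-0.0001, 0.9867, -0.1625], [0.0001, -0.1625, -0.9867], [-1.0, -0.0001, -0.0]] 24.028491788737806 6.1167 [ 0.05917316  0.00528771 -1.19375637]
```

View pics/top4.png

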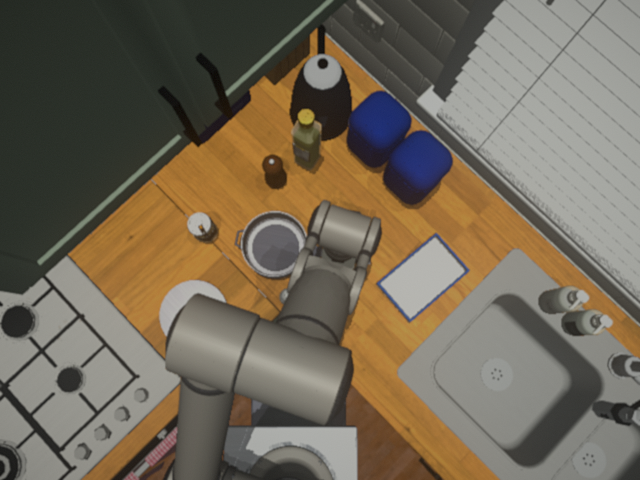

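```bash
python3 -m crank '[{"dx":0,"dy":0,"dz":0.4,"spin":0},{"dx":0,"dy":0,"dz":0.8,"spin":0},{"dx":0,"dy":0,"dz":1.2,"spin":0},{"dx":0,"dy":0,"dz":1.6,"spin":0},{"dx":0,"dy":0,"dz":2.0,"spin":0},{"dx":0,"dy":0,"dz":2.5,"spin":0},{"dx":0,"dy":0,"dz":3.2,"spin":0},{"dx":0,"dy":0,"dz":4,"spin":0},{"dx":0,"dy":0,"dz":4.5,"spin":0},{"dx":-1,"dy":0,"dz":4.5,"spin":0},{"dx":-3,"dy":0,"dz":4.5,"spin":0},{"dx":-5,"dy":0,"dz":4.5,"spin":0},{"dx":-5,"dy":0,"dz":4.5,"spin":0},{"dx":-5,"dy":0,"dz":4.5,"spin":0}]'
python3 look.py 5; python3 - <<'E'
import cv2
a=cv2.imread("pics/scene5.png")[150:330,180:480];cv2.imwrite("pics/f.png",cv2.resize(a,(800,480)))
E
```

```text
time: 7.38
tool_pos: [554.8, -155.9, 86.4]
tcp_rot: [1.377, 1.568, -0.357]
contact_force: [0.0, 0.3, -1.6]
grip_width: 23.7
scene tcp px [367.8 226.5] crop 317 176
top tcp px [356.4 255.8] crop 306 205
[ 554.83 -155.87   86.43] [[0.0029, 0.9867, -0.1623], [-0.0011, -0.1623, -0.9867], [-1.0, 0.003, 0.0006]] 23.680024463397174 7.3833 [ 0.0327551   0.34183257 -1.64208102]
```

View pics/f.png

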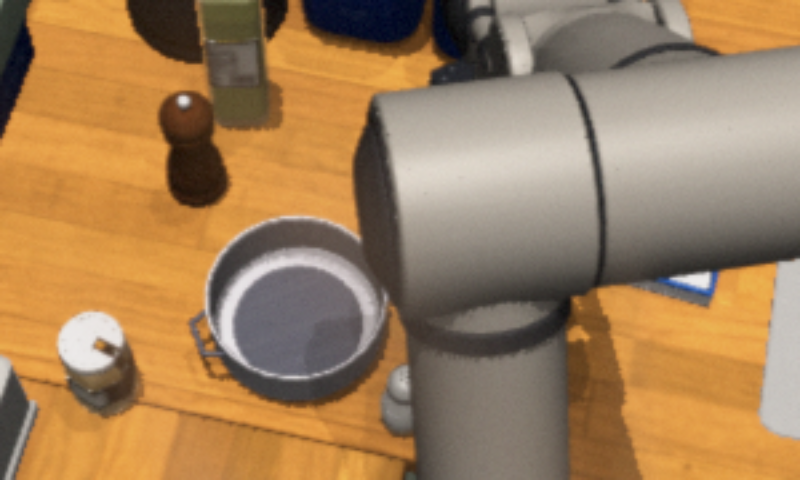

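View pics/top5.png

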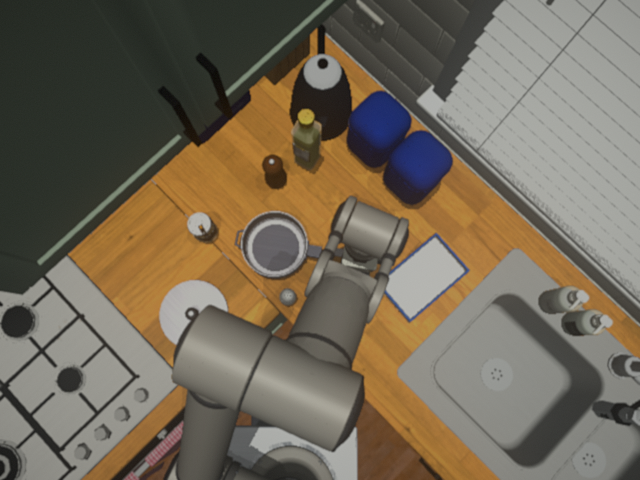

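```bash
python3 -m crank '[{"dx":0,"dy":-0.2,"dz":1,"spin":-0.05},{"dx":0,"dy":-0.5,"dz":3,"spin":-0.15},{"dx":0,"dy":-0.8,"dz":5,"spin":-0.26},{"dx":0,"dy":-1.1,"dz":7,"spin":-0.37},{"dx":0,"dy":-1.5,"dz":9.5,"spin":-0.48},{"dx":0,"dy":-1.9,"dz":12,"spin":-0.59},{"dx":0,"dy":-2.3,"dz":14,"spin":-0.7},{"dx":0,"dy":-2.5,"dz":15.5,"spin":-0.8},{"dx":0,"dy":-2.64,"dz":16.5,"spin":-0.869},{"dx":0,"dy":-2.64,"dz":16.5,"spin":-0.869},{"dx":0,"dy":-2.64,"dz":16.5,"spin":-0.869},{"dx":2,"dy":-2.64,"dz":16.5,"spin":-0.869},{"dx":4,"dy":-2.64,"dz":16.5,"spin":-0.869},{"dx":4,"dy":-2.64,"dz":16.5,"spin":-0.869},{"dx":4,"dy":-2.64,"dz":16.5,"spin":-0.869},{"dx":4,"dy":-2.64,"dz":16.5,"spin":-0.869}]'
python3 look.py 6
```

```text
time: 8.82
tool_pos: [501.8, -313.7, 45.6]
tcp_rot: [0.614, 1.57, -0.251]
contact_force: [0.7, 0.3, -1.2]
grip_width: 23.5
scene tcp px [430.7 221. ] crop 380 170
top tcp px [419.8 280.2] crop 369 230
[ 501.8  -313.68   45.59] [[0.0004, 0.761, 0.6487], [-0.0001, 0.6487, -0.761], [-1.0, 0.0003, 0.0004]] 23.515285995528583 8.8167 [ 0.72738261  0.33399034 -1.23304257]
```

View pics/scene6.png

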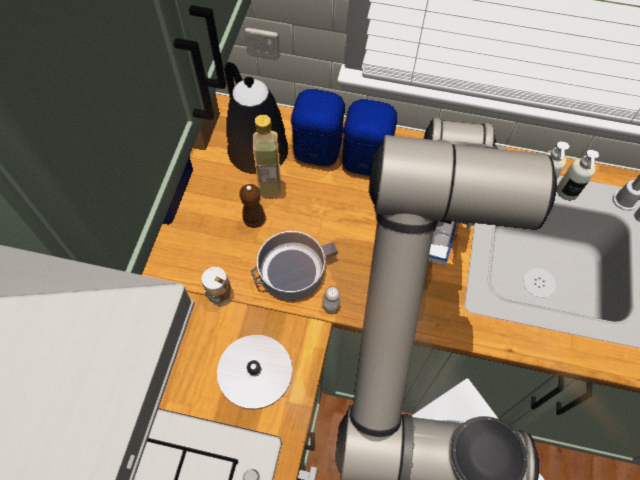

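View pics/top6.png

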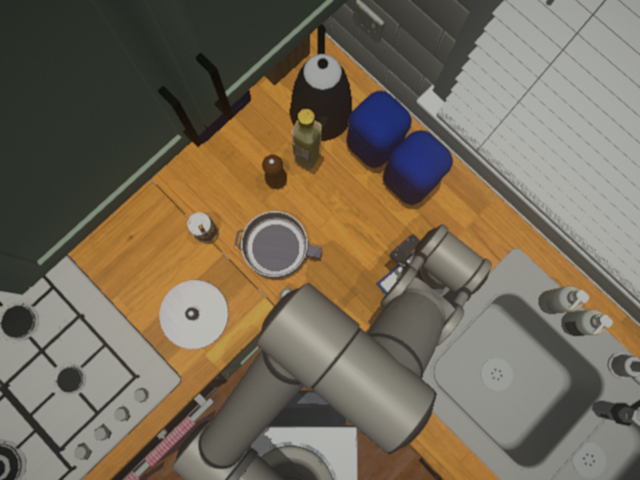

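```bash
python3 -m crank '[{"dx":0.8,"dy":0,"dz":0,"spin":0},{"dx":1.6,"dy":0,"dz":0,"spin":0},{"dx":2.4,"dy":0,"dz":0,"spin":0},{"dx":3,"dy":0,"dz":0,"spin":0},{"dx":3.3,"dy":0,"dz":0,"spin":0},{"dx":3.5,"dy":0,"dz":0,"spin":0},{"dx":3.5,"dy":0,"dz":0,"spin":0},{"dx":3.5,"dy":0,"dz":0,"spin":0}]'
python3 -m crank '[{"dx":0.1,"dy":0,"dz":0,"spin":0},{"dx":0.2,"dy":0,"dz":0,"spin":0},{"dx":0.2,"dy":0,"dz":0,"spin":0}]'
```

```text
time: 9.58
tool_pos: [501.3, -314.2, 10.0]
tcp_rot: [1.58, 1.571, 0.715]
contact_force: [-0.2, 0.4, -0.2]
grip_width: 23.6
time: 9.83
tool_pos: [501.5, -314.3, 8.3]
tcp_rot: [0.281, 1.57, -0.584]
contact_force: [0.2, 0.3, 0.9]
grip_width: 24.0
```

```bash
python3 -m crank '[{"dx":0.1,"dy":0,"dz":0,"spin":0},{"dx":0.1,"dy":0,"dz":0,"spin":0},{"dx":0.1,"dy":0,"dz":0,"spin":0}]'
python3 -m crank '[{"dx":0.1,"dy":0,"dz":0,"spin":0},{"dx":0.1,"dy":0,"dz":0,"spin":0},{"dx":0.1,"dy":0,"dz":0,"spin":0}]'
```

```text
time: 10.08
tool_pos: [501.5, -314.3, 8.1]
tcp_rot: [0.202, 1.57, -0.663]
contact_force: [-2.7, 1.9, 5.9]
grip_width: 23.9
time: 10.33
tool_pos: [501.5, -314.3, 7.7]
tcp_rot: [0.196, 1.57, -0.669]
contact_force: [-3.6, 2.3, 11.5]
grip_width: 23.6
```

```bash
python3 -m crank '[{"dx":0,"dy":0,"dz":0,"spin":0},{"dx":0,"dy":0,"dz":0,"spin":0},{"dx":0,"dy":0,"dz":0,"spin":0},{"dx":0,"dy":0,"dz":0,"spin":0},{"dx":0,"dy":0,"dz":0,"spin":0}]' 52
python3 -m crank '[{"dx":-0.5,"dy":0,"dz":0,"spin":0},{"dx":-2,"dy":0,"dz":0,"spin":0},{"dx":-5,"dy":0,"dz":0,"spin":0},{"dx":-8,"dy":0,"dz":0,"spin":0},{"dx":-12,"dy":0,"dz":0,"spin":0},{"dx":-16,"dy":0,"dz":0,"spin":0},{"dx":-20,"dy":0,"dz":0,"spin":0},{"dx":-20,"dy":0,"dz":0,"spin":0},{"dx":-20,"dy":0,"dz":0,"spin":0}]'
python3 - <<'E'
from h import *
from scipy.spatial.transform import Rotation as Ro
o=sensors.get_obs();R=Ro.from_euler("xyz",o["tcp_rot"]).as_matrix();print(R.round(4),o["contact_force"],o["tool_pos"],o["joint_positions"])
print("to lid", R.T@(np.array([417.8,242.5,120])-o["tool_pos"]))
E
```

```text
time: 10.75
tool_pos: [501.1, -314.1, 5.7]
tcp_rot: [-3.129, 1.57, 2.289]
contact_force: [-0.3, 0.7, -0.2]
grip_width: 47.0
time: 11.5
tool_pos: [502.2, -314.9, 209.1]
tcp_rot: [0.192, 1.565, -0.672]
contact_force: [0.7, -1.2, -1.1]
grip_width: 47.8
[[ 0.0049  0.7609  0.6488]
 [-0.0039  0.6488 -0.7609]
 [-1.      0.0012  0.0061]] [ 0.65242657 -1.20121561 -1.08608747] [ 502.23822093 -314.94847269  209.08489894] [-6.89393038e-01  4.76617684e-01  1.36264706e+00  1.10222837e-04
  1.29612886e+00 -1.39546225e+00]
to lid [  86.52120819  297.33032923 -479.50337635]
```

```bash
python3 -m crank '[{"dx":0,"dy":1,"dz":-1.61,"spin":0},{"dx":0,"dy":3,"dz":-4.84,"spin":0},{"dx":0,"dy":5,"dz":-8.06,"spin":0},{"dx":0,"dy":7,"dz":-11.3,"spin":0},{"dx":0,"dy":9,"dz":-14.5,"spin":0},{"dx":0,"dy":11,"dz":-17.7,"spin":0},{"dx":0,"dy":13,"dz":-21,"spin":0},{"dx":0,"dy":15,"dz":-24.2,"spin":0},{"dx":0,"dy":17,"dz":-27.4,"spin":0},{"dx":0,"dy":19,"dz":-30.6,"spin":0},{"dx":0,"dy":21,"dz":-33.9,"spin":0},{"dx":0,"dy":23,"dz":-37.1,"spin":0},{"dx":0,"dy":25,"dz":-40.3,"spin":0},{"dx":1,"dy":27,"dz":-43.5,"spin":0},{"dx":3,"dy":28.6,"dz":-46.1,"spin":0},{"dx":5,"dy":29.7,"dz":-47.9,"spin":0},{"dx":7,"dy":29.7,"dz":-47.9,"spin":0},{"dx":8.5,"dy":29.7,"dz":-47.9,"spin":0},{"dx":8.5,"dy":29.7,"dz":-47.9,"spin":0},{"dx":8.5,"dy":29.7,"dz":-47.9,"spin":0}]' 65
python3 look.py 7
```

```text
time: 13.17
tool_pos: [415.4, 242.7, 119.8]
tcp_rot: [-1.919, 1.567, -2.784]
contact_force: [0.7, -0.3, 1.3]
grip_width: 59.7
scene tcp px [249.9 356. ] crop 199 306
top tcp px [183.6 313.1] crop 133 263
[415.36 242.66 119.75] [[-0.0036, 0.7609, 0.6489], [-0.0013, 0.6489, -0.7609], [-1.0, -0.0036, -0.0013]] 59.74167092533837 13.1667 [ 0.70756713 -0.28831464  1.29954163]
```

View pics/scene7.png

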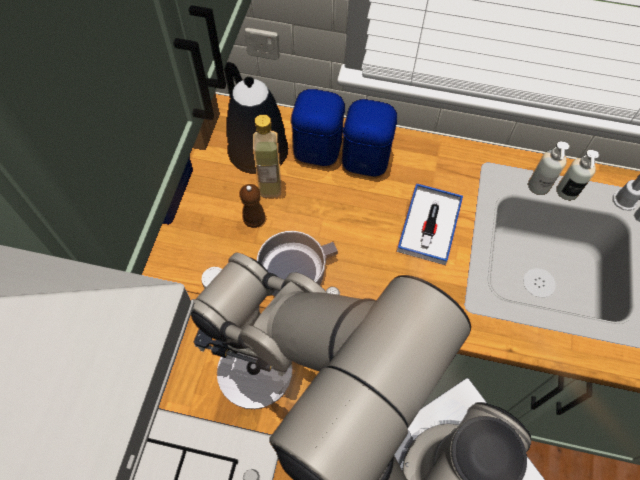

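View pics/top7.png

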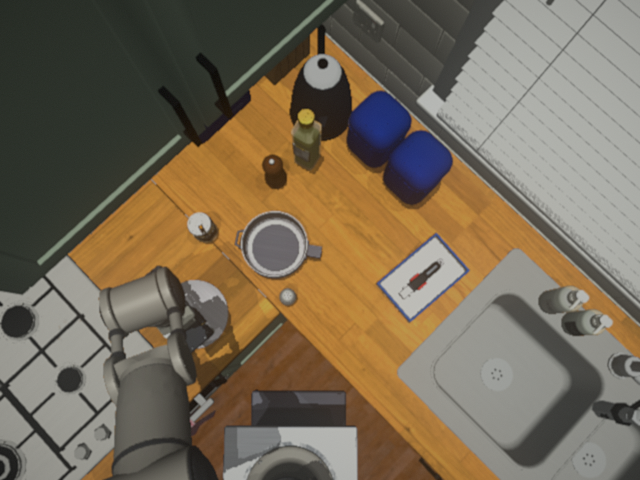

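```bash
python3 -m crank '[{"dx":1.5,"dy":0,"dz":0,"spin":0},{"dx":4,"dy":0,"dz":0,"spin":0},{"dx":6.5,"dy":0,"dz":0,"spin":0},{"dx":8.2,"dy":0,"dz":0,"spin":0},{"dx":9.2,"dy":0,"dz":0,"spin":0},{"dx":9.6,"dy":0,"dz":0,"spin":0},{"dx":9.6,"dy":0,"dz":0,"spin":0},{"dx":9.6,"dy":0,"dz":0,"spin":0},{"dx":9.6,"dy":0,"dz":0,"spin":0}]'
python3 look.py 8
```

```text
time: 14.02
tool_pos: [417.4, 243.4, 26.2]
tcp_rot: [1.264, 1.568, 0.399]
contact_force: [-1.0, 0.6, -0.0]
grip_width: 59.3
scene tcp px [253.1 368.1] crop 203 318
top tcp px [191.9 314.2] crop 141 264
[417.36 243.36  26.19] [[0.0022, 0.761, 0.6487], [0.0009, 0.6487, -0.761], [-1.0, 0.0023, 0.0007]] 59.252977885287244 14.0167 [-0.96584256  0.61869944 -0.04067367]
```

View pics/scene8c.png

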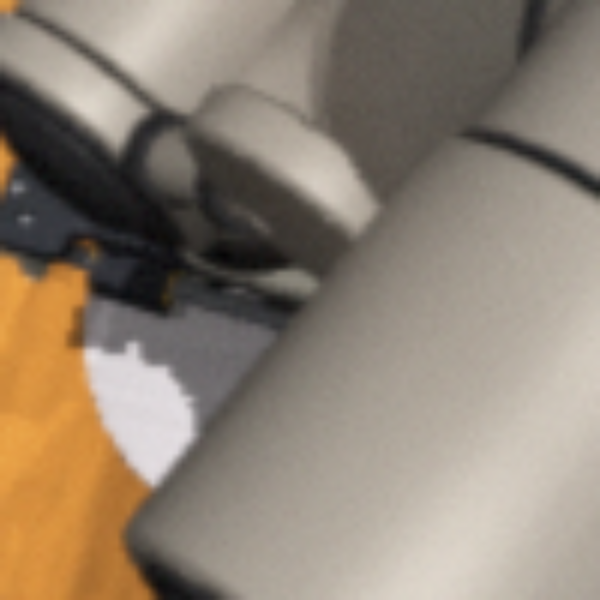

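View pics/top8c.png

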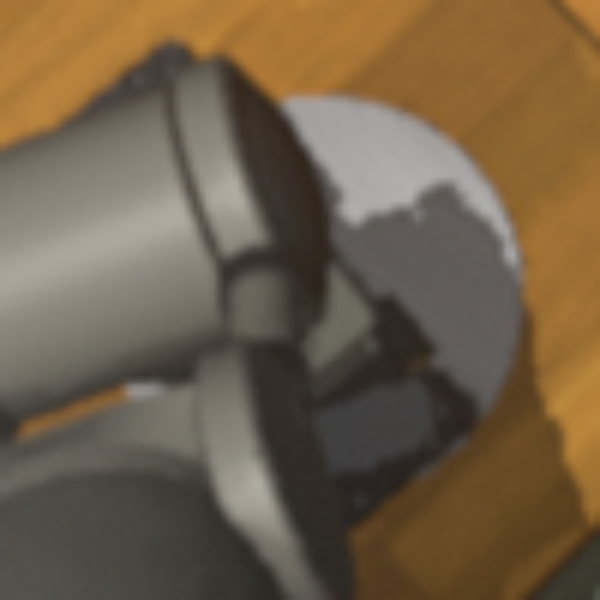

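```bash
python3 -m crank '[{"dx":0.3,"dy":0,"dz":0,"spin":0},{"dx":0.6,"dy":0,"dz":0,"spin":0},{"dx":0.7,"dy":0,"dz":0,"spin":0},{"dx":0.7,"dy":0,"dz":0,"spin":0}]'
python3 -m crank '[{"dx":0,"dy":0,"dz":0,"spin":0},{"dx":0,"dy":0,"dz":0,"spin":0},{"dx":0,"dy":0,"dz":0,"spin":0},{"dx":0,"dy":0,"dz":0,"spin":0}]' 38
python3 -m crank '[{"dx":0,"dy":0,"dz":0,"spin":0},{"dx":0,"dy":0,"dz":0,"spin":0},{"dx":0,"dy":0,"dz":0,"spin":0},{"dx":0,"dy":0,"dz":0,"spin":0},{"dx":0,"dy":0,"dz":0,"spin":0},{"dx":0,"dy":0,"dz":0,"spin":0}]' 0
```

```text
time: 14.45
tool_pos: [416.2, 243.0, 17.7]
tcp_rot: [-2.0, 1.57, -2.865]
contact_force: [0.1, -0.3, -0.1]
grip_width: 59.8
time: 14.78
tool_pos: [416.5, 243.1, 18.1]
tcp_rot: [1.795, 1.571, 0.931]
contact_force: [-0.3, 0.5, 0.2]
grip_width: 37.8
time: 15.28
tool_pos: [416.6, 243.1, 18.1]
tcp_rot: [1.476, 1.57, 0.611]
contact_force: [0.5, 0.8, 0.7]
grip_width: 29.7
```

```bash
python3 -m crank '[{"dx":-0.3,"dy":0,"dz":0,"spin":0},{"dx":-0.8,"dy":0,"dz":0,"spin":0},{"dx":-1.6,"dy":0,"dz":0,"spin":0},{"dx":-3,"dy":0,"dz":0,"spin":0},{"dx":-5,"dy":0,"dz":0,"spin":0},{"dx":-7,"dy":0,"dz":0,"spin":0},{"dx":-9,"dy":0,"dz":0,"spin":0},{"dx":-11,"dy":0,"dz":0,"spin":0},{"dx":-12.4,"dy":0,"dz":0,"spin":0},{"dx":-13.2,"dy":0,"dz":0,"spin":0},{"dx":-13.2,"dy":0,"dz":0,"spin":0},{"dx":-13.2,"dy":0,"dz":0,"spin":0},{"dx":-13.2,"dy":0,"dz":0,"spin":0}]'
python3 look.py 9
python3 - <<'E'
import cv2,numpy as np
from h import *
def ext(c,box,thr,z,ang=None):
    h=cv2.cvtColor(c.im,cv2.COLOR_BGR2HSV).astype(int);x,y,w,hh=box
    m=np.zeros((480,640),np.uint8);m[y:y+hh,x:x+w]=(h[y:y+hh,x:x+w,1]<thr)
    k=max(cv2.findContours(m,cv2.RETR_EXTERNAL,cv2.CHAIN_APPROX_NONE)[0],key=cv2.contourArea)[:,0].astype(float)
    P=c.onz(k,z);ok=np.ones(len(P),bool)
    for i in range(30):
        o,R=circ(P[ok]);d=np.linalg.norm(P[:,:2]-o,axis=1)-R
        ok=abs(d)<max(1.5,4-i*.3)
    print("pan T",o.round(1),R.round(1),ok.sum(),len(ok))
T=Cam(capture("top"))
ext(T,(230,205,82,75),100,65)
E
```

```text
time: 16.37
tool_pos: [415.8, 242.8, 149.2]
tcp_rot: [-1.946, 1.569, -2.81]
contact_force: [-1.3, 0.2, -2.3]
grip_width: 29.5
scene tcp px [248.4 351.6] crop 198 301
top tcp px [180.7 312.2] crop 130 262
[415.8  242.8  149.18] [[-0.0017, 0.761, 0.6488], [-0.0006, 0.6488, -0.761], [-1.0, -0.0016, -0.0006]] 29.507760300748743 16.3667 [-1.32877234  0.19046043 -2.28698929]
pan T [586.9  42.6] 81.8 141 200
```

View pics/scene9.png

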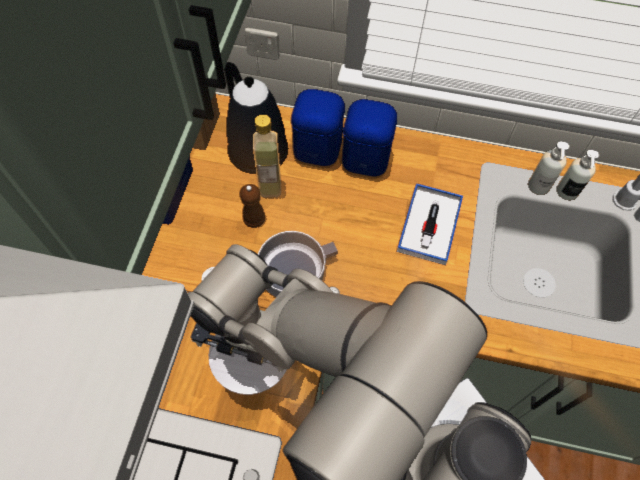

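View pics/top9.png

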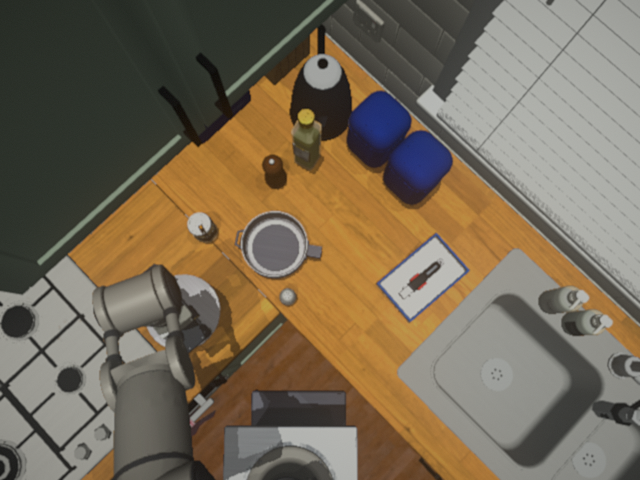

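```bash
python3 -m crank '[{"dx":0,"dy":0,"dz":0.6,"spin":0},{"dx":0,"dy":0,"dz":2,"spin":0},{"dx":0,"dy":0,"dz":4,"spin":0},{"dx":0,"dy":0,"dz":6.5,"spin":0},{"dx":0,"dy":0,"dz":9,"spin":0},{"dx":0,"dy":-0.1,"dz":11.5,"spin":0},{"dx":0,"dy":-0.1,"dz":14,"spin":0},{"dx":0,"dy":-0.1,"dz":16.5,"spin":0},{"dx":0,"dy":-0.1,"dz":19,"spin":0},{"dx":0,"dy":-0.2,"dz":21.5,"spin":0},{"dx":0,"dy":-0.2,"dz":23.5,"spin":0},{"dx":0,"dy":-0.2,"dz":25,"spin":0},{"dx":0,"dy":-0.2,"dz":25.8,"spin":0},{"dx":0,"dy":-0.2,"dz":26.1,"spin":0},{"dx":0,"dy":-0.2,"dz":26.1,"spin":0},{"dx":0,"dy":-0.2,"dz":26.1,"spin":0},{"dx":0,"dy":-0.2,"dz":26.1,"spin":0},{"dx":0,"dy":-0.2,"dz":26.1,"spin":0}]'
python3 look.py 10
```

```text
time: 18.02
tool_pos: [583.8, 43.9, 150.1]
tcp_rot: [-3.111, 1.571, 2.309]
contact_force: [0.5, -0.0, -1.6]
grip_width: 29.6
scene tcp px [289.3 244.2] crop 239 194
top tcp px [271.  238.7] crop 221 188
[583.81  43.91 150.12] [[-0.0002, 0.7603, 0.6496], [0.0002, 0.6496, -0.7603], [-1.0, -0.0, -0.0002]] 29.599758324932886 18.0167 [ 0.51474239 -0.04126769 -1.62078151]
```

View pics/scene10.png

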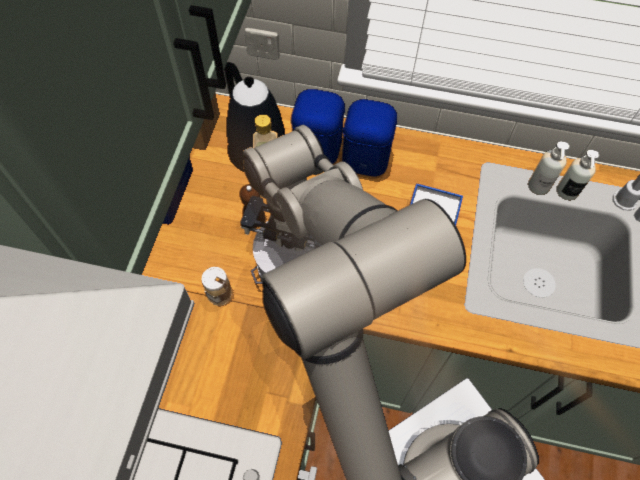

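View pics/top10.png

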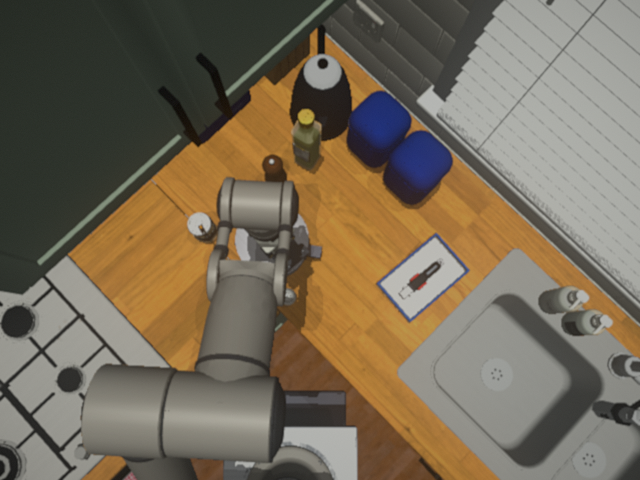

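```bash
python3 -m crank '[{"dx":0.8,"dy":0,"dz":0.1,"spin":0},{"dx":2.2,"dy":0,"dz":0.1,"spin":0},{"dx":3.6,"dy":0,"dz":0.1,"spin":0},{"dx":5,"dy":0,"dz":0.1,"spin":0},{"dx":5.8,"dy":0,"dz":0.1,"spin":0},{"dx":6,"dy":0,"dz":0.1,"spin":0},{"dx":6,"dy":0,"dz":0.1,"spin":0},{"dx":6,"dy":0,"dz":0.1,"spin":0},{"dx":6,"dy":0,"dz":0.1,"spin":0}]'
python3 look.py 11;python3 - <<'E'
import cv2
a=cv2.imread("pics/top11.png")[190:310,215:345];b=cv2.imread("pics/scene11.png")[200:310,230:350]
cv2.imwrite("pics/g.png",cv2.resize(a,None,fx=5,fy=5));cv2.imwrite("pics/hh.png",cv2.resize(b,None,fx=5,fy=5))
E
```

```text
time: 18.87
tool_pos: [585.5, 42.4, 90.8]
tcp_rot: [0.855, 1.569, -0.01]
contact_force: [-0.6, 0.6, -1.9]
grip_width: 29.6
scene tcp px [290.4 255.2] crop 240 205
top tcp px [273.4 242.4] crop 223 192
[585.51  42.37  90.85] [[0.0017, 0.7609, 0.6488], [-0.0, 0.6488, -0.7609], [-1.0, 0.0013, 0.0011]] 29.62362393278554 18.8667 [-0.61032605  0.62097906 -1.89888634]
```

View pics/g.png

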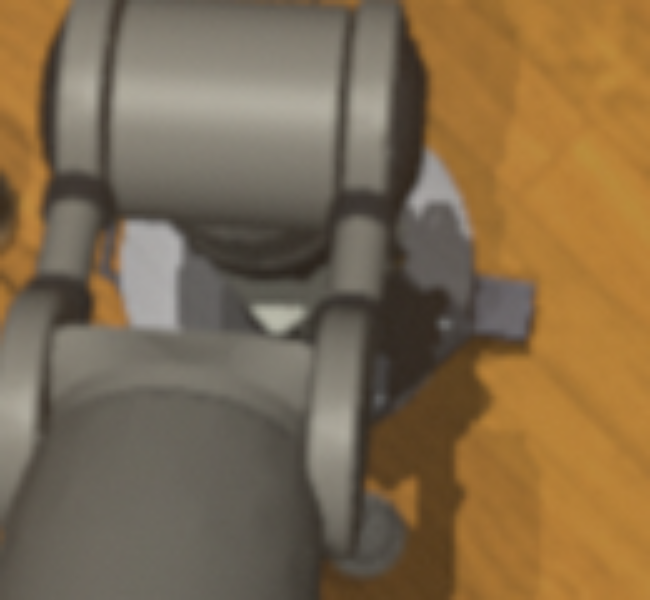

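View pics/hh.png

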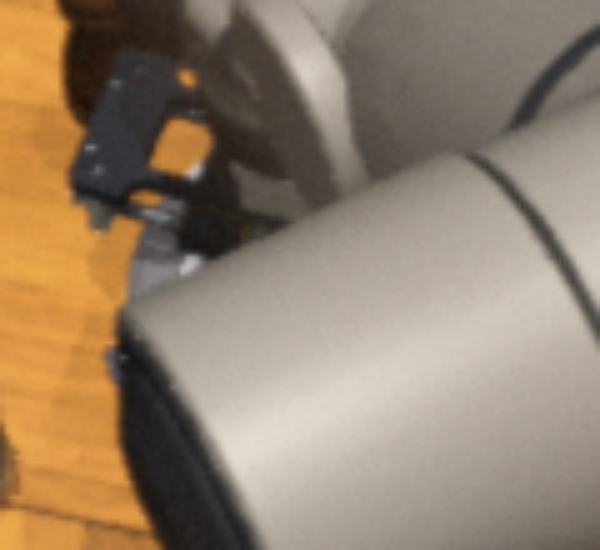

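```bash
python3 - <<'E'
from h import *
T=Cam(capture("top"))
print(T.onz([(239,244),(309.4,241)],82))
h=cv2.cvtColor(T.im,cv2.COLOR_BGR2HSV).astype(int)
m=(h[...,1]<85)
pts=[]
for r in range(233,254):
    row=m[r];x=np.nonzero(row[225:250])[0]
    if len(x):print(r,x.min()+225,end=' ')
for r in range(222,246,2):
    x=np.nonzero(m[r,295:315])[0]
    if len(x):print("R",r,x.max()+295,end=' ')
E
```

```text
[[582.7530142  125.70405633  82.        ]
 [591.02657489 -43.4477391   82.        ]]
233 225 234 225 235 225 236 225 237 225 238 225 239 225 240 225 241 225 242 225 243 225 244 225 245 225 246 225 247 225 248 225 249 225 250 225 251 225 252 225 253 225 R 222 302 R 224 304 R 226 305 R 228 306 R 230 307 R 232 307 R 234 308 R 236 308 R 238 308 R 240 308 R 242 308 R 244 309
```

```bash
python3 - <<'E'
from h import *
from scipy.optimize import least_squares
T=Cam(capture("top"))
h=cv2.cvtColor(T.im,cv2.COLOR_BGR2HSV).astype(int)
sat=h[...,1].astype(float)
pts=[]
def cross(r,a,b,step,th=95):
    # walk from outside inward until sat<th ; subpixel
    for x in range(a,b,step):
        if sat[r,x]<th:
            p=sat[r,x-step];return x-step+step*(p-th)/(p-sat[r,x])-0*step
L=[(cross(r,232,250,1),r) for r in range(234,254,2)]
Rr=[(cross(r,316,296,-1),r) for r in range(222,238,2)]
print(L,Rr)
L=[p for p in L if p[0]];Rr=[p for p in Rr if p[0]]
P=T.onz(L+Rr,82)
f=lambda c:np.hypot(P[:,0]-c[0],P[:,1]-c[1])-85
s=least_squares(f,[586,42],loss="soft_l1");print(s.x,s.fun.round(1) if hasattr(s,'fun') else 0)
E
```

```text
[(np.float64(251.0), 234), (np.float64(241.16666666666666), 236), (np.float64(291.0), 238), (np.float64(261.5), 240), (np.float64(246.0), 242), (np.float64(232.9375), 244), (np.float64(237.2439024390244), 246), (np.float64(238.30434782608697), 248), (np.float64(248.5), 250), (np.float64(232.34615384615384), 252)] [(np.float64(302.9714285714286), 222), (np.float64(304.234375), 224), (np.float64(305.4078947368421), 226), (np.float64(306.4246575342466), 228), (np.float64(307.3), 230), (np.float64(307.8888888888889), 232), (np.float64(308.39240506329116), 234), (np.float64(308.90140845070425), 236)]
[581.12416257  38.72314641] [-20.6   0.  -43.6 -49.9 -14.4  16.6   6.1   3.7 -19.9  18.9   2.1   1.5
   1.    0.7   0.3  -0.4  -0.9  -1.1]
```

```bash
python3 - <<'E'
from h import *
from scipy.optimize import least_squares
T=Cam(capture("top"))
im=T.im.astype(int)
for r in (238,242,246,250): print(r,[tuple(v) for v in im[r,234:245].tolist()])
R=[(302.97,222),(304.23,224),(305.4,226),(306.4,228),(307.3,230),(307.9,232),(308.4,234),(308.9,236)]
for rad in(84.4,85):
    P=T.onz(R,82);s=least_squares(lambda c:np.hypot(P[:,0]-c[0],P[:,1]-c[1])-rad,[586,42]);print(s.x,s.fun.round(2))
E
```

```text
238 [(53, 77, 98), (59, 84, 110), (80, 86, 97), (72, 84, 101), (70, 107, 143), (112, 135, 159), (152, 158, 164), (162, 163, 166), (164, 166, 167), (167, 168, 171), (167, 168, 170)]
242 [(58, 91, 122), (79, 89, 106), (77, 82, 95), (57, 96, 135), (82, 121, 164), (146, 155, 171), (165, 166, 169), (167, 167, 169), (166, 167, 168), (166, 167, 169), (165, 167, 168)]
246 [(58, 119, 171), (57, 115, 165), (62, 107, 151), (69, 94, 124), (96, 99, 110), (149, 148, 148), (168, 166, 168), (166, 166, 168), (167, 168, 170), (167, 169, 170), (168, 169, 171)]
250 [(52, 105, 150), (58, 118, 170), (56, 116, 167), (54, 116, 166), (58, 115, 165), (96, 130, 164), (150, 157, 167), (168, 167, 168), (168, 167, 170), (168, 168, 171), (168, 168, 171)]
[588.28608308  40.97093482] [ 0.08 -0.09 -0.06 -0.01  0.16 -0.02 -0.13  0.07]
[588.0495809   41.52924086] [ 0.07 -0.09 -0.05 -0.01  0.16 -0.02 -0.13  0.06]
```

```bash
python3 - <<'E'
from h import *
from scipy.optimize import least_squares
T=Cam(capture("top"))
R=[(302.97,222),(304.23,224),(305.4,226),(306.4,228),(307.3,230),(307.9,232),(308.4,234),(308.9,236),(238.9,238),(238.6,242),(238.6,246),(239.4,250)]
for z in(80,82,84):
    P=T.onz(R,z);print(z,circ(P),least_squares(lambda c:np.hypot(P[:,0]-c[0],P[:,1]-c[1])-84.7,[586,42]).x)
print(sensors.get_obs()["tool_pos"])
E
```

```text
80 (array([588.41338709,  41.85213531]), np.float64(85.29020198876175)) [590.33544933  42.19471381]
82 (array([588.06015302,  41.71353775]), np.float64(85.16448267203499)) [589.58549846  41.98787542]
84 (array([587.70691896,  41.5749402 ]), np.float64(85.03876335530641)) [588.82788614  41.77827523]
[585.04984903  42.4184556   90.3578703 ]
```

```bash
python3 -m crank '[{"dx":0.3,"dy":0,"dz":-0.1,"spin":0},{"dx":0.6,"dy":0,"dz":-0.1,"spin":0},{"dx":0.6,"dy":0,"dz":-0.1,"spin":0},{"dx":0.6,"dy":0,"dz":-0.1,"spin":0}]'
python3 -m crank '[{"dx":0.2,"dy":0,"dz":0,"spin":0},{"dx":0.4,"dy":0,"dz":0,"spin":0},{"dx":0.4,"dy":0,"dz":0,"spin":0}]'
```

```text
time: 19.5
tool_pos: [584.0, 43.2, 83.6]
tcp_rot: [-2.428, 1.57, 2.99]
contact_force: [0.0, -0.6, -1.5]
grip_width: 29.6
time: 19.75
tool_pos: [584.0, 43.1, 79.5]
tcp_rot: [-2.446, 1.57, 2.973]
contact_force: [0.3, 0.6, -1.0]
grip_width: 30.0
```

```bash
python3 -m crank '[{"dx":0.1,"dy":0,"dz":0,"spin":0},{"dx":0.2,"dy":0,"dz":0,"spin":0},{"dx":0.3,"dy":0,"dz":0,"spin":0},{"dx":0.3,"dy":0,"dz":0,"spin":0}]'
python3 -m crank '[{"dx":0.1,"dy":0,"dz":0,"spin":0},{"dx":0.15,"dy":0,"dz":0,"spin":0},{"dx":0.15,"dy":0,"dz":0,"spin":0}]'
```

```text
time: 20.08
tool_pos: [584.1, 43.2, 76.8]
tcp_rot: [-2.6, 1.57, 2.819]
contact_force: [-0.0, 0.5, -2.3]
grip_width: 29.4
time: 20.33
tool_pos: [584.2, 43.1, 75.4]
tcp_rot: [-2.775, 1.571, 2.643]
contact_force: [-0.3, -0.3, -2.1]
grip_width: 29.8
```

```bash
python3 -m crank '[{"dx":0.1,"dy":0,"dz":0,"spin":0},{"dx":0.1,"dy":0,"dz":0,"spin":0},{"dx":0.1,"dy":0,"dz":0,"spin":0}]'
python3 -m crank '[{"dx":0.1,"dy":0,"dz":0,"spin":0},{"dx":0.1,"dy":0,"dz":0,"spin":0},{"dx":0.1,"dy":0,"dz":0,"spin":0}]'
```

```text
time: 20.58
tool_pos: [584.4, 43.1, 75.1]
tcp_rot: [0.889, 1.57, 0.024]
contact_force: [-2.6, 0.4, 5.4]
grip_width: 29.4
time: 20.83
tool_pos: [584.4, 43.2, 75.1]
tcp_rot: [0.784, 1.57, -0.081]
contact_force: [-4.8, 0.2, 10.9]
grip_width: 29.6
```

```bash
python3 -m crank '[{"dx":-0.1,"dy":0,"dz":0,"spin":0},{"dx":-0.1,"dy":0,"dz":0,"spin":0}]'
python3 -m crank '[{"dx":0,"dy":0,"dz":0,"spin":0},{"dx":0,"dy":0,"dz":0,"spin":0},{"dx":0,"dy":0,"dz":0,"spin":0},{"dx":0,"dy":0,"dz":0,"spin":0},{"dx":0,"dy":0,"dz":0,"spin":0}]' 65
python3 -m crank '[{"dx":-0.5,"dy":0,"dz":0,"spin":0},{"dx":-1.5,"dy":0,"dz":0,"spin":0},{"dx":-3,"dy":0,"dz":0,"spin":0},{"dx":-6,"dy":0,"dz":0,"spin":0},{"dx":-9,"dy":0,"dz":0,"spin":0},{"dx":-12,"dy":0,"dz":0,"spin":0},{"dx":-15,"dy":3,"dz":-3,"spin":0},{"dx":-15,"dy":3,"dz":-6,"spin":0},{"dx":-15,"dy":3,"dz":-9,"spin":0},{"dx":-15,"dy":3,"dz":-13,"spin":0},{"dx":-15,"dy":3,"dz":-17,"spin":0},{"dx":-15,"dy":3,"dz":-21,"spin":0},{"dx":-15,"dy":3,"dz":-25,"spin":0},{"dx":-15,"dy":3,"dz":-25,"spin":0},{"dx":-15,"dy":3,"dz":-25,"spin":0}]'
python3 look.py 12;python3 - <<'E'
import cv2
a=cv2.imread("pics/top12.png")[190:330,175:475];b=cv2.imread("pics/scene12.png")[170:330,190:480]
cv2.imwrite("pics/i.png",cv2.resize(a,(750,350)));cv2.imwrite("pics/j.png",cv2.resize(b,(798,440)))
E
```

```text
time: 21.0
tool_pos: [584.5, 43.2, 75.1]
tcp_rot: [0.903, 1.57, 0.038]
contact_force: [-1.7, 1.2, 5.6]
grip_width: 29.4
time: 21.42
tool_pos: [584.3, 43.2, 74.2]
tcp_rot: [-2.848, 1.571, 2.57]
contact_force: [-0.4, -0.2, 0.3]
grip_width: 57.0
time: 22.67
tool_pos: [443.9, 254.3, 225.8]
tcp_rot: [1.201, 1.569, 0.34]
contact_force: [0.3, 0.0, 0.0]
grip_width: 59.3
scene tcp px [232.4 330.8] crop 182 280
top tcp px [167.6 296.8] crop 117 246
[443.87 254.32 225.8 ] [[0.0017, 0.7583, 0.6519], [0.0006, 0.6519, -0.7583], [-1.0, 0.0016, 0.0006]] 59.26382028883651 22.6667 [0.32887421 0.02108432 0.01243707]
```

View pics/i.png

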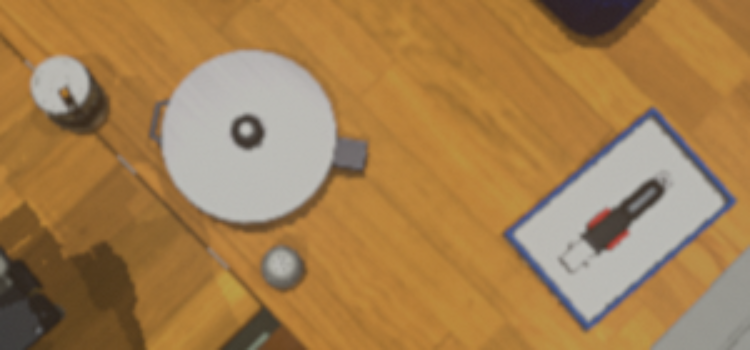

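View pics/j.png

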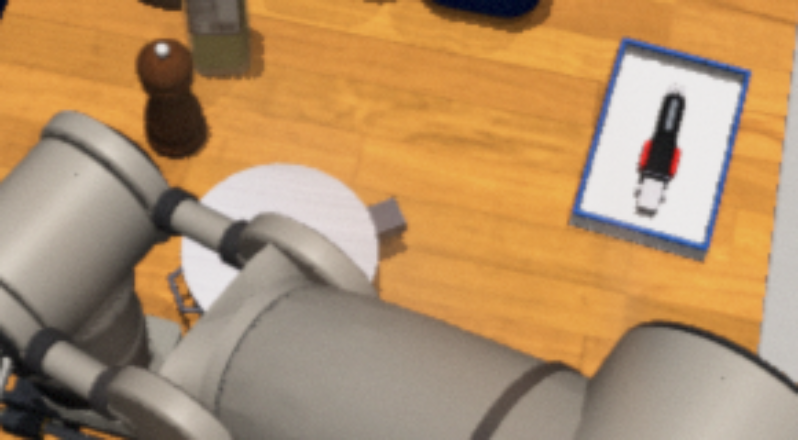

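```bash
python3 - <<'E'
from h import *
T=Cam(capture("top"));c=T
h=cv2.cvtColor(c.im,cv2.COLOR_BGR2HSV).astype(int)
m=np.zeros((480,640),np.uint8);m[200:290,225:318]=(h[200:290,225:318,1]<60)&(h[200:290,225:318,2]>120)
k=max(cv2.findContours(m,cv2.RETR_EXTERNAL,cv2.CHAIN_APPROX_NONE)[0],key=cv2.contourArea)[:,0].astype(float)
P=c.onz(k,67);o,R=circ(P);d=np.hypot(*(P[:,:2]-o).T)-R;ok=abs(d)<2;o,R=circ(P[ok]);print(o,R,ok.sum(),len(ok))
g=h[215:270,250:300,2]<95;b=blobs(g,20);print(b)
for s,ce in b:print(T.onz([(ce[0]+250,ce[1]+215)],95))
print("salt",T.onz([(288,296)],80))
for z in (T.im,):cv2.imwrite("pics/top13.png",z)
E
```

```text
[585.90330423  42.49513188] 84.09995627388338 195 195
[([18, 21, 12, 13, 86], [23.64, 27.67])]
[[584.18345013  41.61952889  95.        ]]
salt [[458.74201723   6.38961047  80.        ]]
```

```bash
python3 -c "
from plant import bot,sensors
print(sensors.get_obs()['time'],sensors.get_obs()['contact_force']);print(bot.close_job())"
```

```text
22.8167 [ 0.68339276 -0.51998745  0.06227245]
the job is handed in; nothing more can be done
None
```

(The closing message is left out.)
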